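# Put the doming punches back in their stand by size

## Robot

A 6-joint arm with a two-finger parallel gripper is mounted at the origin on a cart in front of the work surface, level with it; the furniture and walls round the work are solid. World frame = base frame: x ahead of the robot, y to its left, z up, the work surface at z = 0. Lengths are in m, angles in rad, forces in N, time in s.
With the tool pointing down it reaches from about 0.375 to 0.75 m from the base axis. Payload 9 kg.
Tool frame: the origin (TCP) lies midway between the tips of the shut fingers; the grasp point (between the pads) lies env.hold_point_z behind it (env.hold_point_z is the distance from the TCP to the grasp point, in m); y points along the fingers, x is the direction in which the jaws open and shut, and the axes are right-handed (so a half turn about y gives the same grasp; the last joint's range is limited). The gripper opens to 85 mm and grips with 20 to 120 N. Pads are 22 mm wide; open, the fingers measure 114 mm over their backs; the gripper's body (76 mm by 85 mm) begins 54 mm behind the grasp point. The pads swing forward as they close: fully open they stand 13 mm farther back than shut.
Start: joints at [-1.456, 0.104, 0.097, 1.564, 0, 1.353], TCP at [0.196, -0.567, 0.231] pointing down, gripper open.
Joint ranges: [-2.99, 2.99], [-0.84, 1.86], [-1.1, 1.16], [-1.84, 2.11], [-1.51, 1.56], [-3.14, 3.14]. Speed limits (rad/s): [2.22, 2.22, 2.57, 3.14, 3.14, 3.14].

## Interface

Orientations are given as [roll, pitch, yaw] about the fixed x, y, z axes, in that order (R = Rz(yaw) Ry(pitch) Rx(roll)).
In Python, from cell import env gives the robot as it stands. The module is installed in compiled form; this text tells all that it offers.
- The arm moves only by the shell command python3 -m inch 'ROWS'. ROWS is JSON, a list of rows, each a list of 3 entries, a list of its own where there are three numbers: the gripper's target within -1 to 1 (fully open at 1, half-way at 0, shut at -1), then the shift along the tool's x, y, z in m, then the turn, a rotation vector about the tool's x, y, z in degrees. A call has 1 to 20 rows; each row is the pose to reach, as a shift and turn from the pose commanded when the call began, along the tool's axes at that moment; what a row does not reach only later rows make up. A row lasts 1/8 s, in which the tool goes at most 62.5 mm and 10.7 degrees, less where a joint would pass 70% of its speed; a pose out of reach is approached as far as the arm can. A call with a gripper value outside its range is refused whole. The fingers move at their own pace and stop on an object; the grip force is fixed at half the most. Time passes only in rows, so rows that repeat a pose let the fingers close. It gives the time, the measured TCP pose, the force and the opening at its end, in the units of the state.
- env.get_state(): the state, without advancing time (a new reading comes with each control period).
- env.camera(name): name is "scene" or "top" or "wrist"; returns a dict with "frame" (480x640x3 uint8, red, green, blue), "mtx" (3x3 intrinsics, pixels), "k1" (the pictures are not rectified: a ray, as slopes to the right and down, at radius r is drawn at 1 + k1 r^2 times it, then the intrinsics apply), "cam_to_world" (4x4, takes a point from camera to world coordinates). Camera axes: x right, y down, z forward; pixel columns grow to the right and rows downward; lengths in m; the calibration is good to about 2 mm. A picture is of the moment at which its call begins. There is no depth.
- env.close_job(): hands the job in, once; it reports no verdict.
The state is a dict: "time": time; "joint_positions": joint angles; "qvel": joint speeds; "tau": joint torques, N m; "eef_pos": TCP position; "tool_rot": TCP orientation; "wrist_force": force on the tool from outside, world axes, zero at the start; "wrist_torque": the same for the moment, N m; "gripper_width": finger opening in m.
Only numpy, scipy, OpenCV 4.12 (cv2) and the standard library are available. Lean on these libraries where they do the work, as an engineer would, in place of code of your own. Each camera call takes 0.05 s, during which the arm holds its last target. There are 200 camera calls.

## Task

The doming is finished: put the four steel doming punches back in their wooden stand in order of size, ball up, each with its foot right down on the floor of the hole made for its shank, so the thinnest punch is in the smallest hole and the thickest in the largest. Do not topple a punch, for its polished ball must not strike the bench, leave the round grey tin where it stands, and do not run the arm into the bench lamp.

Things in the scene. Friction and masses are not known exactly. Their poses are not given: they have to be found in the camera images.
- punch_13: Plain steel doming punch, the thinnest of four, standing upright: a round shank 13 mm in diameter, a narrow turned neck and a ball of 12 mm on top; 75 mm tall in all. The straight shank runs from the foot up to 58 mm. Origin: centre of its flat foot; z runs up its axis to the ball.
- punch_19: Plain steel doming punch, the second thinnest of four, standing upright: a round shank 19 mm in diameter, a narrow turned neck and a ball of 18 mm on top; 75 mm tall in all. The straight shank runs from the foot up to 52 mm. Origin: centre of its flat foot; z runs up its axis to the ball.
- punch_25: Plain steel doming punch, the second thickest of four, standing upright: a round shank 25 mm in diameter, a narrow turned neck and a ball of 24 mm on top; 75 mm tall in all. The straight shank runs from the foot up to 47 mm. Origin: centre of its flat foot; z runs up its axis to the ball.
- punch_31: Plain steel doming punch, the thickest of four, standing upright: a round shank 31 mm in diameter, a narrow turned neck and a ball of 30 mm on top; 75 mm tall in all. The straight shank runs from the foot up to 42 mm. Origin: centre of its flat foot; z runs up its axis to the ball.
- seat_13: Brass ferrule (nearly flush, 26.5 mm across) round the hole for the 13 mm punch: bore 17.5 mm, 20 mm deep, flat floor, mouth countersunk to 22.5 mm. Origin: centre of the mouth, level with the top of the fixed wooden stand, 36 mm above the bench; z up, x along the row to the larger holes (next 31.5 mm off). Stand 161 x 60 mm, row centred in its width.
- seat_19: Brass ferrule (nearly flush, 32.5 mm across) round the hole for the 19 mm punch: bore 23.5 mm, 20 mm deep, flat floor, mouth countersunk to 28.5 mm. Origin: centre of the mouth, level with the top of the fixed wooden stand, 36 mm above the bench; z up, x along the row to the larger holes (next 37.5 mm off). Stand 161 x 60 mm, row centred in its width.
- seat_25: Brass ferrule (nearly flush, 38.5 mm across) round the hole for the 25 mm punch: bore 29.5 mm, 20 mm deep, flat floor, mouth countersunk to 34.5 mm. Origin: centre of the mouth, level with the top of the fixed wooden stand, 36 mm above the bench; z up, x along the row to the larger holes (next 43.5 mm off). Stand 161 x 60 mm, row centred in its width.
- seat_31: Brass ferrule (nearly flush, 44.5 mm across) round the hole for the 31 mm punch: bore 35.5 mm, 20 mm deep, flat floor, mouth countersunk to 40.5 mm. Origin: centre of the mouth, level with the top of the fixed wooden stand, 36 mm above the bench; z up, x along the row to the larger holes (this is the last). Stand 161 x 60 mm, row centred in its width.
- flux_tin: Closed round grey tin, 57 mm across and 30 mm tall, loose on the bench near the punches; a bystander. Origin: centre of its underside.
- bench_lamp: Fixed jointed bench lamp, an obstacle. Origin: on the bench under its middle; z up. In its own frame its foot is at (0.04, 0.24, 0), its elbow at (0.04, 0.11, 0.37) and its shade, 150 mm across, centred at (0.04, -0.18), from 0.50 to 0.67 m up; thin bars join them. It hangs right of and behind the punches: come round in front of it (nearer the robot), no higher over the work than needed.
There are look-alikes about, which are no part of the job. What is shaped like the punch_19 but purple is not meant.

How it is judged:
By the outcome, as a careful person would: the job done as asked, in the order asked, and still so for the second after the job is handed in, with the robot touching nothing.
It also fails if it takes over 112 s, if anything falls off the work surface, if the arm or the gripper's body presses on something with over 40 N, if the wrist force passes 120 N, or if a joint passes its speed limit or range.

## Working session

There is one attempt and no reset: what is moved stays moved. The work goes in short steps, Python scripts to look and compute and a shell command to move; the robot and the scene stay as the last step left them, time stands still between calls to the robot, and variables do not carry over. Pictures are saved under pics/ and viewed, about 12 in all and at most 16, crops included, and the job is handed in when it is done.

```bash
mkdir -p pics; ls; cat > h.py <<'E'
import numpy as np, cv2
from cell import env
def shot(n,f=None):
    c=env.camera(n)
    np.savez(f'pics/{f or n}.npz',**{k:np.array(c[k]) for k in c})
    cv2.imwrite(f'pics/{f or n}.png',cv2.cvtColor(c['frame'],cv2.COLOR_RGB2BGR)); return c
def load(f): return np.load(f'pics/{f}.npz')
def ray(c,u,v):
    K=np.array(c['mtx']);k=float(c['k1']);T=np.array(c['cam_to_world'])
    d=cv2.undistortPoints(np.array([[[u,v]]],float),K,np.array([k,0,0,0,0.]))[0,0]
    return T[:3,3],T[:3,:3]@np.array([d[0],d[1],1])
def onz(c,u,v,z):
    o,d=ray(c,u,v); return o+d*(z-o[2])/d[2]
def tri(rs):
    A=0;b=0
    for o,d in rs:
        d=d/np.linalg.norm(d);P=np.eye(3)-np.outer(d,d);A=A+P;b=b+P@o
    return np.linalg.solve(A,b)
def proj(c,p):
    T=np.linalg.inv(np.array(c['cam_to_world']));q=T[:3,:3]@np.array(p)+T[:3,3]
    s=q[:2]/q[2];s=s*(1+float(c['k1'])*(s@s));K=np.array(c['mtx']);return K[:2,:2]@s+K[:2,2]
E
python3 - <<'E'
from h import *
np.set_printoptions(precision=4,suppress=True)
for n in ['scene','top','wrist']:
    c=shot(n); print(n,c['mtx'],c['k1'],c['cam_to_world'],sep='\n')
print(env.get_state(),env.hold_point_z)
E
```

```text
pics
scene
[[586.2603   0.     313.8368]
 [  0.     586.2603 243.6763]
 [  0.       0.       1.    ]]
-0.06895239508953445
[[ 0.7052 -0.305   0.6401 -0.0402]
 [-0.7089 -0.3204  0.6283 -0.5709]
 [ 0.0134 -0.8968 -0.4422  0.4587]
 [ 0.      0.      0.      1.    ]]
top
[[587.0925   0.     327.8661]
 [  0.     587.0925 235.3264]
 [  0.       0.       1.    ]]
-0.05763663550515841
[[ 0.0287 -0.9976  0.0624  0.4845]
 [-0.9996 -0.029  -0.0034 -0.0458]
 [ 0.0052 -0.0623 -0.998   0.9012]
 [ 0.      0.      0.      1.    ]]
wrist
[[421.6767   0.     327.3654]
 [  0.     421.6767 240.1351]
 [  0.       0.       1.    ]]
-0.06907033700735118
[[ 0.3274 -0.9071 -0.2645  0.2642]
 [-0.9449 -0.3147 -0.0904 -0.5445]
 [-0.0013  0.2795 -0.9601  0.3728]
 [ 0.      0.      0.      1.    ]]
{'time': 0.15, 'joint_positions': array([-1.4557,  0.1046,  0.0967,  1.5639, -0.    ,  1.3531]), 'qvel': array([ 0.0004, -0.0004,  0.0032,  0.0006,  0.0001,  0.0004]), 'tau': array([  0.0017, -55.7358,  50.4006,   0.0125,  -0.0004,  -0.    ]), 'eef_pos': array([ 0.196 , -0.5668,  0.2307]), 'tool_rot': array([-1.5706,  0.0009, -1.238 ]), 'wrist_force': array([-0.3819,  0.1486,  0.5466]), 'wrist_torque': array([-0.0456, -0.0178,  0.0455]), 'gripper_width': 0.08569370021244267} 0.0187
```

View images.

View pics/scene.png

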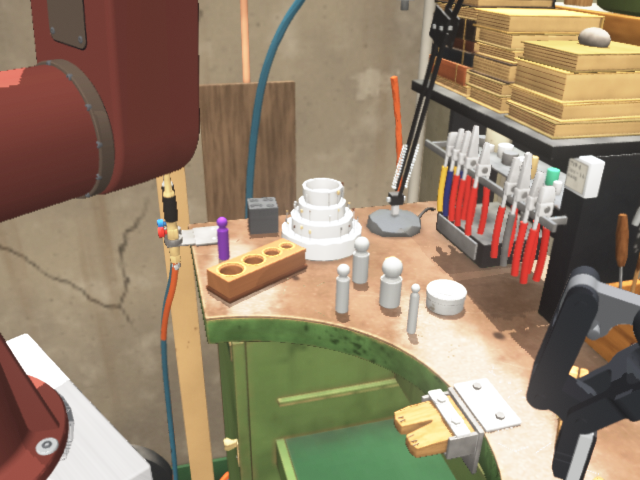

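View pics/top.png

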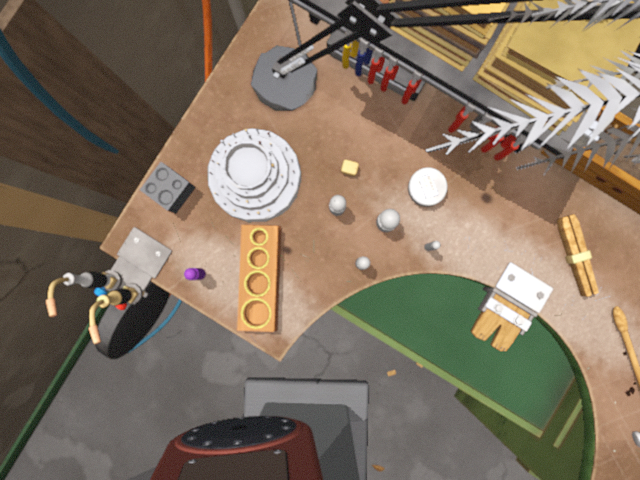

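Scene view: four grey punches at about (414,308), (343,288), (363,260), (391,282), tin at (446,297), wooden stand at (257,270) with its large hole nearest the robot, and the purple look-alike at (222,238). The grey block at (262,215) and the tiered white stand at (322,220) aren't part of the job. The top view agrees, with the lamp foot at (285,78).

```bash
python3 - <<'E'
from h import *
np.set_printoptions(precision=4,suppress=True)
rois={'top':(300,185,180,100),'scene':(325,225,110,120)}
for n,(x,y,w,h) in rois.items():
    c=load(n);f=c['frame'];hsv=cv2.cvtColor(f,cv2.COLOR_RGB2HSV)
    m=np.zeros(f.shape[:2],np.uint8);m[y:y+h,x:x+w]=((hsv[...,1]<50)&(hsv[...,2]>75))[y:y+h,x:x+w]*255
    k,l,s,ce=cv2.connectedComponentsWithStats(m)
    for i in range(1,k):
        if s[i,4]>30: print(n,s[i],ce[i])
    cv2.imwrite(f'pics/m_{n}.png',m)
T=load('top');S=load('scene')
a=cv2.resize(cv2.cvtColor(T['frame'],cv2.COLOR_RGB2BGR)[180:340,220:460],None,fx=2.5,fy=2.5,interpolation=cv2.INTER_CUBIC)
b=cv2.resize(cv2.cvtColor(S['frame'],cv2.COLOR_RGB2BGR)[210:345,200:480],None,fx=2.8,fy=2.8,interpolation=cv2.INTER_CUBIC)
ma=cv2.imread('pics/m_top.png')
out=np.zeros((400+378,800,3),np.uint8);out[:400,:600]=a;out[400:,:784]=b
cv2.imwrite('pics/c1.png',cv2.resize(out,(615,598)))
E
```

```text
top [408 185  40  22 696] [427.1408 193.8147]
top [329 195  17  21 280] [337.1357 204.5607]
top [376 208  24  24 427] [387.8712 219.829 ]
top [424 240  17  11 132] [432.5227 245.3561]
top [356 256  14  14 154] [362.3766 262.7143]
scene [ 325  225   45   59 1764] [347.9966 248.1281]
scene [367 225  54  12 548] [394.6186 229.9106]
scene [379 257  24  52 987] [390.7254 282.8531]
scene [336 264  14  50 588] [342.2347 288.3929]
scene [426 280   9  33 235] [430.583  295.7702]
scene [ 403  283   32   62 1117] [419.1916 318.5318]
```

View pics/c1.png

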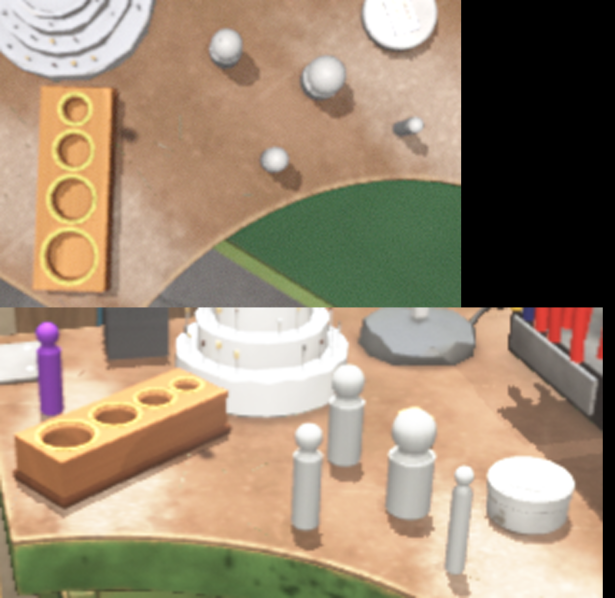

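Crop: the four steel punches stand clear of each other. The 13 is nearest the tin at scene (414,308), the 19 at (343,288), the 25 at (363,260) and the 31 at (391,282). The purple 19-shaped one at (222,238) is excluded by colour. Next I'll measure them.

```bash
python3 - <<'E'
from h import *
np.set_printoptions(precision=4,suppress=True)
T=load('top');S=load('scene')
def comps(c,sat,val,roi,amin,hue=None):
    f=c['frame'];hsv=cv2.cvtColor(f,cv2.COLOR_RGB2HSV)
    x,y,w,h=roi;m=np.zeros(f.shape[:2],np.uint8)
    m[y:y+h,x:x+w]=hue[y:y+h,x:x+w] if hue is not None else ((hsv[...,1]<sat)&(hsv[...,2]>val))[y:y+h,x:x+w]*255
    return m
# silhouettes: axis points of each punch from scene: rows' mid
roiS={'13':(400,275,24,66),'19':(332,258,20,60),'25':(352,232,20,54),'31':(376,252,30,60)}
roiT={'13':(420,234,24,20),'19':(350,250,24,24),'25':(324,190,26,28),'31':(370,203,32,34)}
H={'13':(.075,.006),'19':(.075,.009),'25':(.075,.012),'31':(.075,.015)}
for n in H:
    for nm,c,r in (('S',S,roiS[n]),('T',T,roiT[n])):
        m=comps(c,50,75,r,0)
        ys=np.where(m.any(1))[0]
        rows=[(y,np.where(m[y])[0].min(),np.where(m[y])[0].max()) for y in ys]
        print(n,nm,' '.join(f'{y}:{a}-{b}' for y,a,b in (rows[::3] if nm=='S' else rows[::2])))
# brass rings
f=T['frame'];hsv=cv2.cvtColor(f,cv2.COLOR_RGB2HSV)
for c,nm,roi in ((T,'top',(230,215,60,120)),(S,'scene',(205,235,105,50))):
    hsv=cv2.cvtColor(c['frame'],cv2.COLOR_RGB2HSV);x,y,w,h=roi
    m=np.zeros(hsv.shape[:2],np.uint8)
    m[y:y+h,x:x+w]=((hsv[...,0]>=20)&(hsv[...,0]<=34)&(hsv[...,1]>90)&(hsv[...,2]>150))[y:y+h,x:x+w]*255
    cs,_=cv2.findContours(m,cv2.RETR_EXTERNAL,cv2.CHAIN_APPROX_NONE)
    for q in cs:
        if len(q)>25: print(nm,cv2.fitEllipse(q),cv2.contourArea(q))
E
```

```text
13 S 276:400-400 279:400-402 282:400-401 285:400-419 288:400-419 291:400-418 294:400-418 297:406-419 300:407-418 303:405-421 306:403-423 309:405-423 312:408-423 315:408-423 318:403-423 321:407-423 324:407-423 327:400-423 330:407-423 333:409-423 336:405-423 339:406-423
13 T 239:442-442 241:433-439 243:427-440 245:425-440 247:424-439 249:425-436
19 S 258:332-342 264:340-346 267:338-349 270:337-349 273:338-348 276:338-347 279:336-349 282:337-348 285:337-348 288:336-348 291:336-348 294:336-348 297:336-348 300:336-347 303:336-347 306:336-347 309:336-347 312:338-345
19 T 256:362-363 258:358-367 260:356-369 262:356-369 264:356-369 266:356-368 268:358-366
25 S 232:352-360 235:352-360 238:352-366 241:352-368 244:352-368 247:352-367 250:352-366 253:352-369 256:353-368 259:353-368 262:353-367 265:353-367 268:353-367 271:353-367 274:352-367 277:352-366 280:353-366 283:357-363
25 T 195:335-340 197:332-343 199:330-344 201:330-345 203:329-345 205:329-345 207:329-345 209:330-344 211:331-343 213:333-341 215:336-337
31 S 257:389-395 260:385-399 263:383-401 266:382-402 269:382-401 272:384-401 275:382-399 278:380-401 281:381-401 284:381-401 287:381-400 290:380-400 293:380-400 296:380-399 299:380-403 302:379-405 305:381-405 308:388-405 311:404-405
31 T 208:389-389 210:384-395 212:382-397 214:379-399 216:378-399 218:377-399 220:377-399 222:377-399 224:377-398 226:377-396 228:379-394 230:381-391
top ((256.4587097167969, 291.63525390625), (27.93662452697754, 87.0871810913086), 2.2408955097198486) 1622.5
top ((258.64520263671875, 236.22653198242188), (17.667144775390625, 17.821210861206055), 69.51481628417969) 245.5
scene ((251.64146423339844, 260.6342468261719), (19.244245529174805, 104.63915252685547), 69.31009674072266) 1365.5
```

```bash
python3 - <<'E'
from h import *
np.set_printoptions(precision=4,suppress=True)
T=load('top');S=load('scene')
B={'13':((415.3,288),(436.5,244)),'19':((343.3,269.5),(362.5,262)),'25':((361.7,244.2),(338,203)),'31':((392,266.5),(389,218.5))}
hb={'13':.069,'19':.066,'25':.063,'31':.06}
for n,(s,t) in B.items(): print(n,tri([ray(S,*s),ray(T,*t)]),onz(T,*t,hb[n]),onz(S,*s,hb[n]))
# seats from crop: top crop px -> orig
H=[(75,108),(73,149),(71,198),(70,256)]; HS=[(187,383),(155,397),(115,413),(68,435)]
for a,b in zip(H,HS):
    t=(220+a[0]/1.922,180+a[1]/1.922); s=(200+b[0]/2.152,210+(b[1]-307.5)/2.152)
    print('seat',t,tri([ray(S,*s),ray(T,*t)]),onz(T,*t,.036))
print('tin',onz(T,428,187,.03)); lf=onz(T,285,78,.03);print('lampfoot',lf)
E
```

```text
13 [ 0.528  -0.2026  0.0692] [ 0.5287 -0.2035  0.069 ] [ 0.5272 -0.2017  0.069 ]
19 [ 0.5001 -0.0989  0.0663] [ 0.5002 -0.099   0.066 ] [ 0.5004 -0.0985  0.066 ]
25 [ 0.5835 -0.0616  0.0638] [ 0.5838 -0.0619  0.063 ] [ 0.5844 -0.0603  0.063 ]
31 [ 0.5636 -0.1356  0.0616] [ 0.5639 -0.136   0.06  ] [ 0.5658 -0.1337  0.06  ]
seat (259.02185223725286, 236.19146722164413) [0.534  0.0529 0.0381] [0.5344 0.0528 0.036 ]
seat (257.9812695109261, 257.52341311134234) [0.5025 0.0534 0.0372] [0.5029 0.0533 0.036 ]
seat (256.9406867845994, 283.0176899063475) [0.4649 0.0538 0.0374] [0.4654 0.0535 0.036 ]
seat (256.420395421436, 313.19458896982314) [0.4211 0.0528 0.0365] [0.4212 0.0527 0.036 ]
tin [ 0.6159 -0.1967  0.03  ]
lampfoot [0.7764 0.0232 0.03  ]
```

```bash
python3 -m inch '[[1,[-0.12,0.01,0.21],[0,-70,0]],[1,[-0.12,0.01,0.21],[0,-70,0]],[1,[-0.12,0.01,0.21],[0,-70,0]],[1,[-0.12,0.01,0.21],[0,-70,0]],[1,[-0.2355,0.03,0.4327],[0,-160.9,0]],[1,[-0.2355,0.03,0.4327],[0,-160.9,0]],[1,[-0.2355,0.03,0.4327],[0,-160.9,0]],[1,[-0.2355,0.03,0.4327],[0,-160.9,0]],[1,[-0.2355,0.03,0.4327],[0,-160.9,0]],[1,[-0.2355,0.03,0.4327],[0,-160.9,0]],[1,[-0.2355,0.03,0.4327],[0,-160.9,0]],[1,[-0.2355,0.03,0.4327],[0,-160.9,0]],[1,[-0.2355,0.03,0.4327],[0,-160.9,0]],[1,[-0.2355,0.03,0.4327],[0,-160.9,0]],[1,[-0.2355,0.03,0.4327],[0,-160.9,0]],[1,[-0.2355,0.03,0.4327],[0,-160.9,0]],[1,[-0.2355,0.03,0.4327],[0,-160.9,0]],[1,[-0.2355,0.03,0.4327],[0,-160.9,0]],[1,[-0.2355,0.03,0.4327],[0,-160.9,0]]]'
python3 - <<'E'
from h import *
np.set_printoptions(precision=4,suppress=True)
shot('wrist','w1'); print(env.get_state())
T=load('top');e=onz(T,365,20,.37);f=onz(T,285,78,.03);print('elbow',e,'shade xy',f[:2]+(e-f)[:2]/np.linalg.norm((e-f)[:2])*.42)
E
```

```text
time: 2.52
eef_pos: [0.5281, -0.2032, 0.2013]
tool_rot: [-1.571, 0.0, 1.569]
wrist_force: [-0.3, 0.1, -0.6]
gripper_width: 0.0852
{'time': 2.575, 'joint_positions': array([-0.5983, -0.0046, -0.0691,  1.5062, -0.0001, -0.5969]), 'qvel': array([-0.0006,  0.0023,  0.0011,  0.0013, -0.0012, -0.0043]), 'tau': array([  0.0009, -50.2703,  50.5008,   0.0007,  -0.0006,   0.0239]), 'eef_pos': array([ 0.5281, -0.2032,  0.2013]), 'tool_rot': array([-1.5708,  0.0001,  1.5693]), 'wrist_force': array([0.6314, 0.6155, 0.1407]), 'wrist_torque': array([-0.0443, -0.0352,  0.0591]), 'gripper_width': 0.08558689256218754}
elbow [ 0.7206 -0.0766  0.37  ] shade xy [ 0.5714 -0.3434]
```

View pics/w1.png

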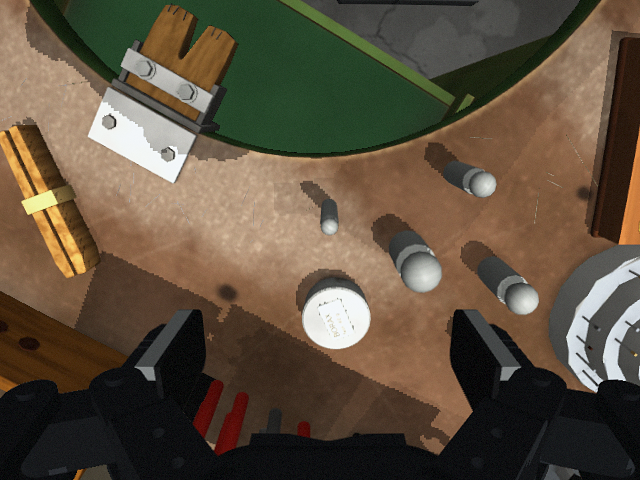

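Wrist view: 13 with its ball at (330,227) and foot at (327,203), 31 ball at (421,270), 19 ball at (482,184), 25 ball at (521,298), tin at (336,312). I'll check the arm's clearance from the lamp before reaching.

```bash
python3 - <<'E'
from h import *
np.set_printoptions(precision=4,suppress=True)
shot('scene','s2'); shot('top','t2')
a=cv2.imread('pics/s2.png');b=cv2.imread('pics/t2.png')
cv2.imwrite('pics/c2.png',cv2.resize(np.vstack([a,b[:260]]),None,fx=.8,fy=.8))
W=load('w1')
for n,p,r in (('13',(330,227),.069),('19',(482.5,184),.066),('25',(521.5,298),.063),('31',(421.5,270),.06)):
    print(n,onz(W,*p,r))
E
```

```text
13 [ 0.5289 -0.2021  0.069 ]
19 [ 0.5    -0.1003  0.066 ]
25 [ 0.5843 -0.0612  0.063 ]
31 [ 0.5631 -0.1362  0.06  ]
```

View pics/c2.png

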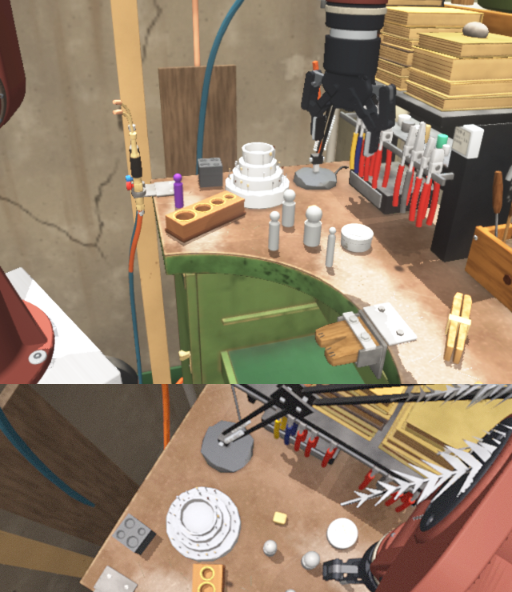

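```bash
python3 - <<'E'
from h import *
np.set_printoptions(precision=4,suppress=True)
T=load('top');S=load('scene')
print('elbow tri',tri([ray(S,443,22),ray(T,365,15)]),onz(T,365,15,.37),onz(S,443,22,.37))
print('foot tri',tri([ray(S,395,222),ray(T,285,78)]),tri([ray(S,396,200),ray(T,281,72)]))
f=onz(T,285,78,.02)[:2]
for a in range(-130,-80,10):
    d=np.array([np.cos(np.radians(a)),np.sin(np.radians(a))]);e=f+.13*d;s=f+.42*d
    L=[np.r_[e+(s-e)*t,.37+.2*t] for t in (0,.3,.5)]
    print(a,e,s,[proj(T,p).round() for p in L],proj(S,L[0]).round(),proj(S,L[1]).round())
t=cv2.imread('pics/top.png')[0:170,250:640];s=cv2.imread('pics/scene.png')[0:250,370:500]
o=np.zeros((600,800,3),np.uint8);t=cv2.resize(t,None,fx=2,fy=2);s=cv2.resize(s,None,fx=1,fy=1);o[:340,:780]=t;o[345:595,:130]=s
cv2.imwrite('pics/c3.png',o)
E
```

```text
elbow tri [ 0.7217 -0.0764  0.3791] [ 0.7255 -0.0764  0.37  ] [ 0.8106 -0.0194  0.37  ]
foot tri [0.7827 0.0245 0.0115] [0.7779 0.0255 0.0567]
-130 [ 0.6962 -0.0756] [ 0.5098 -0.2978] [array([363.,  45.]), array([447.,  86.]), array([516., 119.])] [431.  30.] [455. -12.]
-120 [ 0.7147 -0.0886] [ 0.5697 -0.3398] [array([378.,  26.]), array([474.,  50.]), array([552.,  70.])] [446.  30.] [483. -12.]
-110 [ 0.7353 -0.0982] [ 0.6361 -0.3707] [array([388.,   6.]), array([493.,  11.]), array([577.,  17.])] [460.  30.] [507. -11.]
-100 [ 0.7572 -0.104 ] [ 0.7068 -0.3896] [array([395., -16.]), array([504., -29.]), array([592., -39.])] [472.  29.] [528. -11.]
-90 [ 0.7797 -0.106 ] [ 0.7797 -0.396 ] [array([397., -39.]), array([508., -71.]), array([595., -95.])] [481.  28.] [542. -11.]
```

View pics/c3.png

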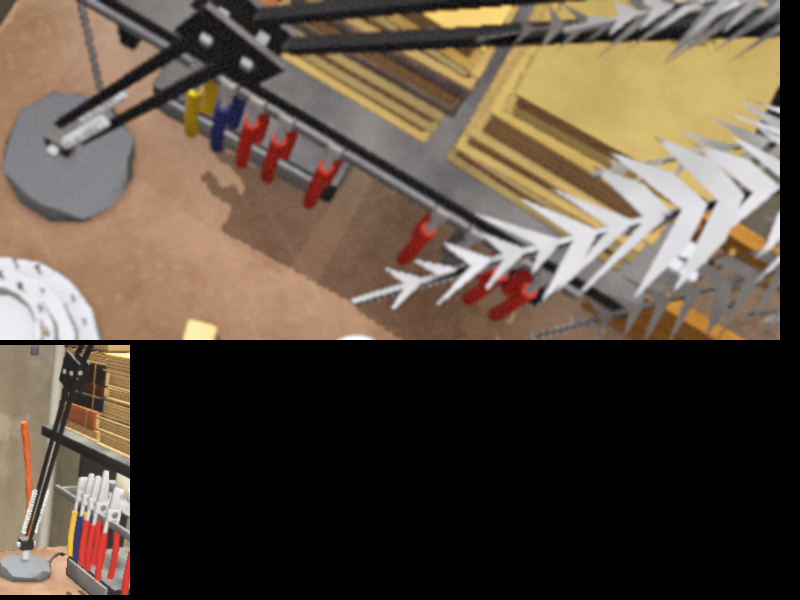

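The lamp bars put the shade at roughly (0.60,-0.36), right of and above the work. The arm sits clear of it and every later move goes left or lower. I'll grasp the 13 now.

```bash
python3 -m inch '[[0.3,[0.001,0.05,0],[0,0,0]],[0.2,[0.001,0.1,0],[0,0,0]],[0.1,[0.001,0.14,0],[0,0,0]],[0.1,[0.001,0.165,0],[0,0,0]],[0,[0.001,0.178,0],[0,0,0]],[-0.1,[0.001,0.178,0],[0,0,0]],[-0.2,[0.001,0.178,0],[0,0,0]],[-0.3,[0.001,0.178,0],[0,0,0]]]'
python3 - <<'E'
from h import *
shot('wrist','w2')
cv2.imwrite('pics/c4.png',cv2.imread('pics/w2.png'))
E
```

```text
time: 3.68
eef_pos: [0.5288, -0.2027, 0.0246]
tool_rot: [-1.572, 0.001, 1.57]
wrist_force: [0.5, 0.8, -0.5]
gripper_width: 0.0299
```

View pics/c4.png

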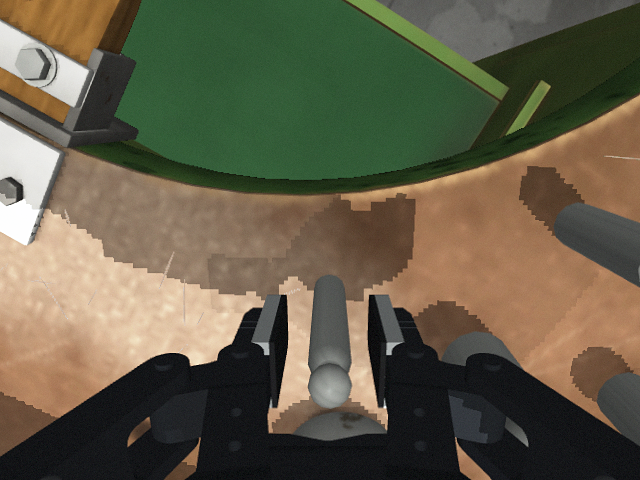

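The thin punch, ball at (330,385), is centred between the pads. I'll close and lift.

```bash
python3 -m inch '[[-0.5,[0,0,0],[0,0,0]],[-0.7,[0,0,0],[0,0,0]],[-1,[0,0,0],[0,0,0]],[-1,[0,0,0],[0,0,0]],[-1,[0,0,0],[0,0,0]],[-1,[0,-0.02,0],[0,0,0]],[-1,[0,-0.06,0],[0,0,0]],[-1,[0,-0.105,0],[0,0,0]],[-1,[0,-0.105,0],[0,0,0]]]'
python3 - <<'E'
from h import *
np.set_printoptions(precision=4,suppress=True)
shot('top','t3');shot('scene','s3');shot('wrist','w3'); print(env.get_state()['eef_pos'],env.get_state()['wrist_force'])
E
```

```text
time: 4.85
eef_pos: [0.5302, -0.2037, 0.1336]
tool_rot: [-1.577, 0.004, 1.57]
wrist_force: [0.3, 0.3, -0.9]
gripper_width: 0.0118
[ 0.5278 -0.2021  0.128 ] [ 0.5199  0.307  -0.6865]
```

```bash
python3 -m inch '[[-1,[0.05,0,-0.001],[0,0,0]],[-1,[0.11,0,-0.003],[0,0,0]],[-1,[0.17,0,-0.004],[0,0,0]],[-1,[0.22,0,-0.006],[0,0,0]],[-1,[0.255,0,-0.006],[0,0,0]],[-1,[0.255,0,-0.006],[0,0,0]],[-1,[0.255,0,-0.006],[0,0,0]]]'
python3 - <<'E'
from h import *
np.set_printoptions(precision=4,suppress=True)
shot('wrist','w4');shot('top','t4');shot('scene','s4'); print(env.get_state()['eef_pos'],env.get_state()['tool_rot'],env.get_state()['joint_positions'])
a=cv2.imread('pics/w4.png')
b=cv2.resize(cv2.imread('pics/s4.png')[180:320,170:330],None,fx=1.8,fy=1.8)
o=np.zeros((480,640+290,3),np.uint8);o[:,:640]=a;o[:252,640:928]=b
cv2.imwrite('pics/c5.png',cv2.resize(o,(800,413)))
E
```

```text
time: 5.88
eef_pos: [0.5337, 0.0524, 0.1274]
tool_rot: [-1.569, 0.0, 1.57]
wrist_force: [-0.3, -0.4, -1.4]
gripper_width: 0.0115
[0.5341 0.0518 0.128 ] [-1.5703  0.0002  1.5687] [-0.1472 -0.0828 -0.2783  1.3758 -0.0003 -0.1451]
```

View pics/c5.png

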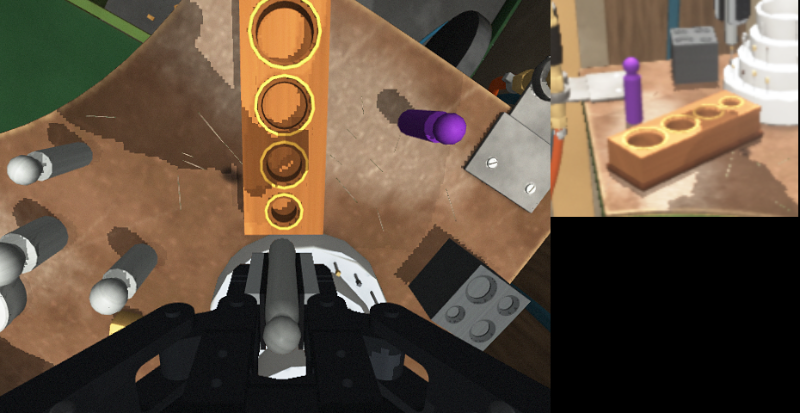

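```bash
cat >> h.py <<'E'
def rings(c,roi,z=.036,amin=150,lo=(20,90,120),hi=(34,255,255)):
    hsv=cv2.cvtColor(c['frame'],cv2.COLOR_RGB2HSV);x,y,w,h=roi;m=np.zeros(hsv.shape[:2],np.uint8)
    m[y:y+h,x:x+w]=cv2.inRange(hsv,lo,hi)[y:y+h,x:x+w]
    cs,hi_=cv2.findContours(m,cv2.RETR_CCOMP,cv2.CHAIN_APPROX_NONE);out=[]
    for i,q in enumerate(cs):
        if hi_[0][i][3]>=0 and cv2.contourArea(q)>amin:
            (u,v),ax,_=cv2.fitEllipse(q);p=onz(c,u,v,z);out.append((u,v,ax,p)); print('ring %.1f %.1f ax %.1f %.1f'%(u,v,*ax),p.round(4))
    return out
E
python3 - <<'E'
from h import *
np.set_printoptions(precision=4,suppress=True)
W=load('w4');rings(W,(280,0,100,275),amin=300)
print('--top');rings(load('top'),(230,215,60,120),amin=60)
print('ball',onz(W,328,389.5,.174),'foot?',onz(W,329,281,.105))
print('tier top',tri([ray(load('scene'),323,187),ray(load('top'),249,165)]))
for n in ('top','scene'):
  print(n,cv2.imread(f'pics/{n}.png').shape)
a=cv2.cvtColor(W['frame'],cv2.COLOR_RGB2HSV)
for y in range(265,420,6): print(y,''.join('#' if a[y,x,1]<60 and a[y,x,2]>85 else '.' for x in range(290,365)))
E
```

```text
ring 329.5 245.5 ax 36.7 38.6 [0.5348 0.053  0.036 ]
--top
ring 255.8 313.0 ax 26.2 26.4 [0.4215 0.0536 0.036 ]
ring 256.9 283.2 ax 22.0 22.2 [0.4651 0.0535 0.036 ]
ring 257.9 257.7 ax 17.9 18.2 [0.5026 0.0533 0.036 ]
ring 258.7 236.2 ax 13.7 14.3 [0.5343 0.0533 0.036 ]
ball [0.5327 0.0519 0.174 ] foot? [0.5292 0.0524 0.105 ]
tier top [0.6259 0.0621 0.1115]
top (480, 640, 3)
scene (480, 640, 3)
265 ...........................................................................
271 ...........................................................................
277 ..............######################....###################################
283 .#########################.........................########################
289 #######################.............................#######################
295 ###.....................................................................###
301 ##..........................................................#............##
307 ...........................................................................
313 ..........................................................
[... 677 characters left out ...]
.........#######..............#########.....................
373 ...............................##########.###..............................
379 ......................################################.....................
385 ...................######################################..................
391 .................##########################################................
397 ..................#######################################..................
403 ............#......#####################################......##...........
409 ...........#####..#############################################............
415 ..........##..###################################################..........
```

Stand rings measured (top and wrist views agree within 1 mm): seat_13 is at (0.5345,0.0531). The held ball is at wrist (328,392) and within about 1 mm of the TCP axis. Inserting now.

```bash
python3 -m inch '[[-1,[0.001,0.03,-0.0005],[0,0,0]],[-1,[0.001,0.05,-0.0005],[0,0,0]],[-1,[0.001,0.062,-0.0005],[0,0,0]],[-1,[0.001,0.068,-0.0005],[0,0,0]],[-1,[0.001,0.074,-0.0005],[0,0,0]],[-1,[0.001,0.08,-0.0005],[0,0,0]],[-1,[0.001,0.086,-0.0005],[0,0,0]],[-1,[0.001,0.087,-0.0005],[0,0,0]],[-1,[0.001,0.087,-0.0005],[0,0,0]]]'
python3 - <<'E'
from h import *
np.set_printoptions(precision=4,suppress=True)
shot('wrist','w5');shot('scene','s5');s=env.get_state(); print(s['eef_pos'],s['wrist_force'],s['wrist_torque'],s['gripper_width'])
a=cv2.resize(cv2.imread('pics/w5.png'),(480,360))
b=cv2.resize(cv2.imread('pics/s5.png')[180:320,170:330],None,fx=2,fy=2)
o=np.zeros((360,800,3),np.uint8);o[:,:480]=a;o[:280,480:800]=b
cv2.imwrite('pics/c6.png',o)
E
```

```text
time: 7.15
eef_pos: [0.5348, 0.0538, 0.0414]
tool_rot: [-1.571, 0.0, 1.57]
wrist_force: [1.4, 0.0, -1.2]
gripper_width: 0.0116
[0.5349 0.0538 0.0415] [ 0.0476  0.3676 -0.3487] [-0.0817  0.0285 -0.0268] 0.011514390172873997
```

View pics/c6.png

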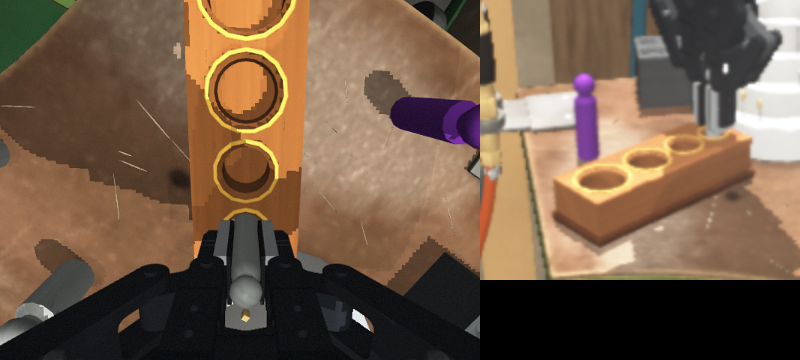

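It's in the hole with no side force and the foot about 1 mm off the floor. I'll press it down and release.

```bash
python3 -m inch '[[-1,[0,0.001,0],[0,0,0]],[-1,[0,0.002,0],[0,0,0]],[-1,[0,0.002,0],[0,0,0]]]'
python3 -m inch '[[-0.6,[0,0.001,0],[0,0,0]],[-0.3,[0,0.001,0],[0,0,0]],[0,[0,0.001,0],[0,0,0]],[0,[0,0.001,0],[0,0,0]],[0,[0,-0.03,0],[0,0,0]],[0,[0,-0.08,0],[0,0,0]],[0,[0,-0.11,0],[0,0,0]],[0,[0,-0.11,0],[0,0,0]]]'
python3 - <<'E'
from h import *
np.set_printoptions(precision=4,suppress=True)
shot('wrist','w6');shot('scene','s6');shot('top','t6');s=env.get_state(); print(s['time'],s['eef_pos'],s['wrist_force'])
a=cv2.resize(cv2.imread('pics/w6.png'),(480,360))
b=cv2.resize(cv2.imread('pics/s6.png')[180:320,170:330],None,fx=2,fy=2)
o=np.zeros((360,800,3),np.uint8);o[:,:480]=a;o[:280,480:800]=b
cv2.imwrite('pics/c7.png',o)
E
```

```text
time: 7.62
eef_pos: [0.5349, 0.0538, 0.0397]
tool_rot: [-1.571, 0.0, 1.57]
wrist_force: [-0.5, 0.0, 4.1]
gripper_width: 0.0112
time: 8.62
eef_pos: [0.5364, 0.0536, 0.1521]
tool_rot: [-1.575, 0.001, 1.57]
wrist_force: [-0.1, 0.2, -1.6]
gripper_width: 0.0429
8.775 [0.5342 0.0539 0.1481] [ 1.061   0.4324 -0.5769]
```

View pics/c7.png

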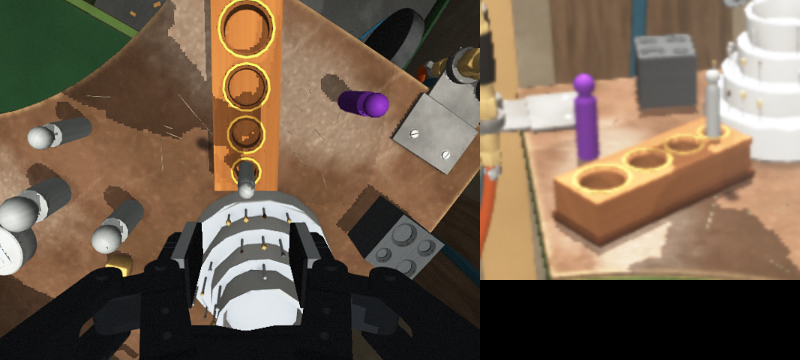

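The 13 stands upright in the smallest hole (wrist view (245,185), scene crop (713,75)) and floor contact read about 4 N. Next is the 19.

```bash
python3 -m inch '[[0.1,[-0.05,0,0.01],[0,0,0]],[0.2,[-0.1,0,0.025],[0,0,0]],[0.2,[-0.1535,0.01,0.035],[0,0,0]],[0.2,[-0.1535,0.04,0.035],[0,0,0]],[0.2,[-0.1535,0.08,0.035],[0,0,0]],[0.1,[-0.1535,0.115,0.035],[0,0,0]],[0,[-0.1535,0.126,0.035],[0,0,0]],[-0.1,[-0.1535,0.126,0.035],[0,0,0]],[-0.2,[-0.1535,0.126,0.035],[0,0,0]]]'
python3 - <<'E'
from h import *
shot('wrist','w7')
E
```

```text
time: 9.9
eef_pos: [0.5005, -0.1, 0.0247]
tool_rot: [-1.572, 0.001, 1.57]
wrist_force: [-0.4, 0.5, -0.1]
gripper_width: 0.0339
```

View pics/w7.png

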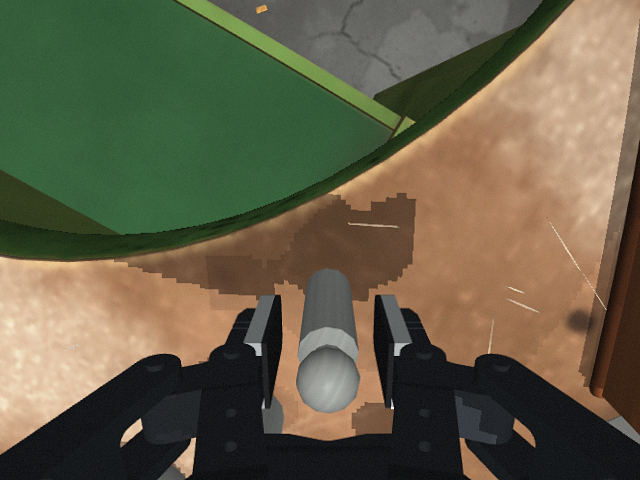

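The 19, ball at (328,378), is centred between the pads. Close, lift and carry.

```bash
python3 -m inch '[[-0.4,[0,0,0],[0,0,0]],[-0.6,[0,0,0],[0,0,0]],[-1,[0,0,0],[0,0,0]],[-1,[0,0,0],[0,0,0]],[-1,[0,0,0],[0,0,0]],[-1,[0,-0.02,0],[0,0,0]],[-1,[0,-0.06,0],[0,0,0]],[-1,[0,-0.105,0],[0,0,0]],[-1,[0.05,-0.105,-0.001],[0,0,0]],[-1,[0.1,-0.105,-0.002],[0,0,0]],[-1,[0.14,-0.105,-0.0025],[0,0,0]],[-1,[0.153,-0.105,-0.0025],[0,0,0]],[-1,[0.153,-0.105,-0.0025],[0,0,0]],[-1,[0.153,-0.105,-0.0025],[0,0,0]]]'
python3 - <<'E'
from h import *
np.set_printoptions(precision=4,suppress=True)
W=shot('wrist','w8');s=env.get_state();print(s['eef_pos'],s['gripper_width'])
rings(W,(260,0,150,280),amin=300)
g=cv2.cvtColor(W['frame'],cv2.COLOR_RGB2GRAY)
c=cv2.HoughCircles(g[330:450,270:390],cv2.HOUGH_GRADIENT,1,50,param1=80,param2=12,minRadius=22,maxRadius=42);print(c)
if c is not None:
  u,v=c[0,0,:2]+[270,330];print('ball',onz(W,u,v,s['eef_pos'][2]-.0235+.066))
E
```

```text
time: 11.7
eef_pos: [0.5023, 0.0523, 0.1282]
tool_rot: [-1.571, 0.0, 1.569]
wrist_force: [0.4, -0.1, -1.1]
gripper_width: 0.0177
[0.5023 0.0522 0.1283] 0.01702723798674235
ring 330.0 244.6 ax 46.3 48.5 [0.5032 0.0531 0.036 ]
ring 330.6 98.1 ax 75.3 78.4 [0.4219 0.0534 0.036 ]
[[[52.5 51.5 35.8]]]
ball [0.5016 0.0503 0.1708]
```

```bash
python3 -m inch '[[-1,[0.001,0.03,-0.0007],[0,0,0]],[-1,[0.001,0.05,-0.0007],[0,0,0]],[-1,[0.001,0.062,-0.0007],[0,0,0]],[-1,[0.001,0.068,-0.0007],[0,0,0]],[-1,[0.001,0.074,-0.0007],[0,0,0]],[-1,[0.001,0.08,-0.0007],[0,0,0]],[-1,[0.001,0.086,-0.0007],[0,0,0]],[-1,[0.001,0.087,-0.0007],[0,0,0]],[-1,[0.001,0.087,-0.0007],[0,0,0]]]'
python3 -m inch '[[-1,[0,0.001,0],[0,0,0]],[-1,[0,0.002,0],[0,0,0]],[-1,[0,0.002,0],[0,0,0]]]'
```

```text
time: 12.88
eef_pos: [0.5029, 0.0543, 0.0413]
tool_rot: [-1.571, 0.0, 1.57]
wrist_force: [-0.2, 0.6, -0.6]
gripper_width: 0.0173
time: 13.25
eef_pos: [0.5033, 0.0543, 0.0404]
tool_rot: [-1.572, 0.0, 1.57]
wrist_force: [-3.3, 0.2, 6.1]
gripper_width: 0.017
```

```bash
python3 -m inch '[[-0.6,[0,0.001,0],[0,0,0]],[-0.3,[0,0.001,0],[0,0,0]],[0,[0,0.001,0],[0,0,0]],[0,[0,0.001,0],[0,0,0]],[0,[0,-0.03,0],[0,0,0]],[0,[0,-0.08,0],[0,0,0]],[0,[0,-0.11,0],[0,0,0]],[0.1,[-0.04,-0.11,-0.02],[0,0,0]],[0.2,[-0.08,-0.11,-0.05],[0,0,0]],[0.2,[-0.116,-0.11,-0.081],[0,0,0]],[0.2,[-0.116,-0.09,-0.081],[0,0,0]],[0.2,[-0.116,-0.06,-0.081],[0,0,0]],[0.2,[-0.116,-0.02,-0.081],[0,0,0]],[0.1,[-0.116,0.008,-0.081],[0,0,0]],[0.1,[-0.116,0.0165,-0.081],[0,0,0]],[0,[-0.116,0.0165,-0.081],[0,0,0]],[-0.1,[-0.116,0.0165,-0.081],[0,0,0]]]'
python3 - <<'E'
from h import *
shot('wrist','w9');shot('scene','s9')
a=cv2.resize(cv2.imread('pics/w9.png'),(480,360))
b=cv2.resize(cv2.imread('pics/s9.png')[180:340,170:330],None,fx=2,fy=2)
o=np.zeros((360,800,3),np.uint8);o[:,:480]=a;o[:320,480:800]=b
cv2.imwrite('pics/c9.png',o)
E
```

```text
time: 15.38
eef_pos: [0.5847, -0.0618, 0.0243]
tool_rot: [-1.573, 0.001, 1.57]
wrist_force: [-0.8, 0.0, 0.6]
gripper_width: 0.0385
```

View pics/c9.png

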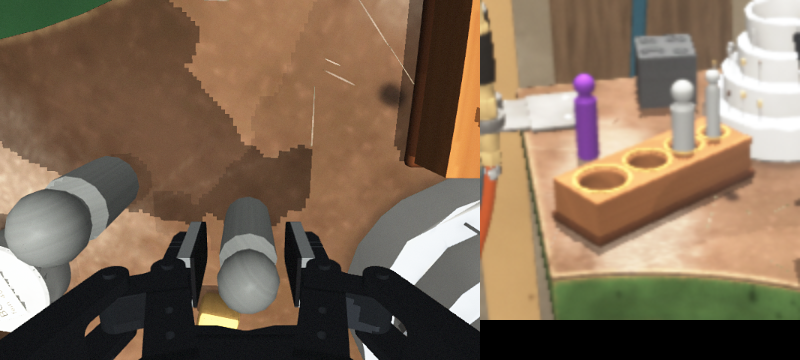

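The 19 stands in its hole, scene crop (683,115), beside the 13. The 25, ball at (247,282), is between the pads. Close, lift and carry.

```bash
python3 -m inch '[[-0.2,[0,0,0],[0,0,0]],[-0.4,[0,0,0],[0,0,0]],[-0.6,[0,0,0],[0,0,0]],[-1,[0,0,0],[0,0,0]],[-1,[0,0,0],[0,0,0]],[-1,[0,0,0],[0,0,0]],[-1,[0,-0.02,0],[0,0,0]],[-1,[0,-0.06,0],[0,0,0]],[-1,[0,-0.105,0],[0,0,0]],[-1,[0,-0.105,0.04],[0,0,0]],[-1,[0.03,-0.105,0.08],[0,0,0]],[-1,[0.07,-0.105,0.11],[0,0,0]],[-1,[0.1,-0.105,0.1185],[0,0,0]],[-1,[0.1155,-0.105,0.1185],[0,0,0]],[-1,[0.1155,-0.105,0.1185],[0,0,0]],[-1,[0.1155,-0.105,0.1185],[0,0,0]]]'
python3 - <<'E'
from h import *
np.set_printoptions(precision=4,suppress=True)
W=shot('wrist','w10');s=env.get_state();print(s['eef_pos'],s['gripper_width'],s['joint_positions'])
rings(W,(240,0,180,290),amin=300)
E
```

```text
time: 17.48
eef_pos: [0.4659, 0.0531, 0.1279]
tool_rot: [-1.571, 0.001, 1.57]
wrist_force: [0.3, 0.5, -1.9]
gripper_width: 0.0228
[0.4658 0.053  0.1278] 0.023287546290918622 [-0.1665 -0.3    -0.4705  1.4005 -0.0004 -0.1651]
```

```bash
python3 -m inch '[[-1,[0.0005,0.03,0.0003],[0,0,0]],[-1,[0.0005,0.05,0.0003],[0,0,0]],[-1,[0.0005,0.062,0.0003],[0,0,0]],[-1,[0.0005,0.068,0.0003],[0,0,0]],[-1,[0.0005,0.074,0.0003],[0,0,0]],[-1,[0.0005,0.08,0.0003],[0,0,0]],[-1,[0.0005,0.086,0.0003],[0,0,0]],[-1,[0.0005,0.087,0.0003],[0,0,0]],[-1,[0.0005,0.087,0.0003],[0,0,0]]]'
python3 -m inch '[[-1,[0,0.001,0],[0,0,0]],[-1,[0,0.002,0],[0,0,0]],[-1,[0,0.002,0],[0,0,0]]]'
```

```text
time: 18.65
eef_pos: [0.4652, 0.0544, 0.0408]
tool_rot: [-1.571, 0.0, 1.57]
wrist_force: [0.0, 0.2, -2.3]
gripper_width: 0.0234
time: 19.02
eef_pos: [0.4654, 0.0543, 0.0393]
tool_rot: [-1.571, 0.0, 1.57]
wrist_force: [-1.3, 0.3, 2.9]
gripper_width: 0.0231
```

```bash
python3 -m inch '[[-0.4,[0,0.001,0],[0,0,0]],[-0.1,[0,0.001,0],[0,0,0]],[0.1,[0,0.001,0],[0,0,0]],[0.1,[0,0.001,0],[0,0,0]],[0.1,[0,-0.03,0],[0,0,0]],[0.1,[0,-0.08,0],[0,0,0]],[0.1,[0,-0.11,0],[0,0,0]],[0.2,[-0.04,-0.11,-0.02],[0,0,0]],[0.3,[-0.09,-0.11,-0.04],[0,0,0]],[0.4,[-0.14,-0.11,-0.065],[0,0,0]],[0.4,[-0.18,-0.11,-0.09],[0,0,0]],[0.4,[-0.19,-0.1,-0.098],[0,0,0]],[0.4,[-0.19,-0.06,-0.098],[0,0,0]],[0.4,[-0.19,-0.02,-0.098],[0,0,0]],[0.3,[-0.19,0.008,-0.098],[0,0,0]],[0.2,[-0.19,0.017,-0.098],[0,0,0]],[0.1,[-0.19,0.017,-0.098],[0,0,0]],[0,[-0.19,0.017,-0.098],[0,0,0]]]'
python3 - <<'E'
from h import *
shot('wrist','w11');shot('scene','s11')
a=cv2.resize(cv2.imread('pics/w11.png'),(480,360))
b=cv2.resize(cv2.imread('pics/s11.png')[180:340,170:330],None,fx=2,fy=2)
o=np.zeros((360,800,3),np.uint8);o[:,:480]=a;o[:320,480:800]=b
cv2.imwrite('pics/c11.png',o)
E
```

```text
time: 21.28
eef_pos: [0.5639, -0.136, 0.0234]
tool_rot: [-1.573, 0.001, 1.57]
wrist_force: [-0.1, -0.3, -0.1]
gripper_width: 0.0427
```

View pics/c11.png

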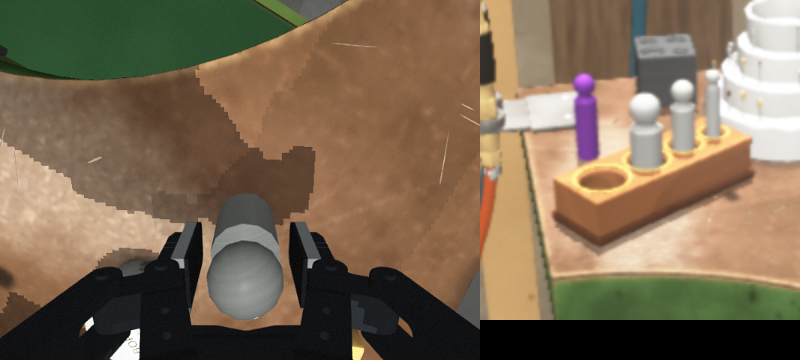

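The 25 is seated, scene crop (645,130), and the 31, ball at (245,283), is between the pads. Close, lift and carry.

```bash
python3 -m inch '[[-0.1,[0,0,0],[0,0,0]],[-0.2,[0,0,0],[0,0,0]],[-0.5,[0,0,0],[0,0,0]],[-1,[0,0,0],[0,0,0]],[-1,[0,0,0],[0,0,0]],[-1,[0,0,0],[0,0,0]],[-1,[0,-0.02,0],[0,0,0]],[-1,[0,-0.06,0],[0,0,0]],[-1,[0,-0.105,0],[0,0,0]],[-1,[0.03,-0.105,0.04],[0,0,0]],[-1,[0.06,-0.105,0.085],[0,0,0]],[-1,[0.1,-0.105,0.12],[0,0,0]],[-1,[0.14,-0.105,0.142],[0,0,0]],[-1,[0.18,-0.105,0.142],[0,0,0]],[-1,[0.1895,-0.105,0.142],[0,0,0]],[-1,[0.1895,-0.105,0.142],[0,0,0]],[-1,[0.1895,-0.105,0.142],[0,0,0]]]'
python3 - <<'E'
from h import *
np.set_printoptions(precision=4,suppress=True)
W=shot('wrist','w12');s=env.get_state();print(s['eef_pos'],s['gripper_width'],s['joint_positions'])
rings(W,(200,0,250,300),amin=300)
E
```

```text
time: 23.5
eef_pos: [0.4212, 0.0531, 0.1269]
tool_rot: [-1.571, 0.0, 1.57]
wrist_force: [0.4, -0.1, -3.8]
gripper_width: 0.0286
[0.4212 0.053  0.1268] 0.028868368400782135 [-0.1847 -0.4516 -0.5899  1.4328 -0.0003 -0.183 ]
```

```bash
python3 -m inch '[[-1,[0.0005,0.03,-0.0005],[0,0,0]],[-1,[0.0005,0.05,-0.0005],[0,0,0]],[-1,[0.0005,0.062,-0.0005],[0,0,0]],[-1,[0.0005,0.068,-0.0005],[0,0,0]],[-1,[0.0005,0.074,-0.0005],[0,0,0]],[-1,[0.0005,0.08,-0.0005],[0,0,0]],[-1,[0.0005,0.086,-0.0005],[0,0,0]],[-1,[0.0005,0.087,-0.0005],[0,0,0]],[-1,[0.0005,0.087,-0.0005],[0,0,0]]]'
python3 -m inch '[[-1,[0,0.001,0],[0,0,0]],[-1,[0,0.002,0],[0,0,0]],[-1,[0,0.002,0],[0,0,0]]]'
```

```text
time: 24.68
eef_pos: [0.4216, 0.0544, 0.0398]
tool_rot: [-1.571, 0.0, 1.57]
wrist_force: [0.8, 0.0, -3.8]
gripper_width: 0.0291
time: 25.05
eef_pos: [0.4219, 0.0543, 0.0383]
tool_rot: [-1.571, 0.0, 1.57]
wrist_force: [-2.8, 0.4, 4.1]
gripper_width: 0.0286
```

```bash
python3 -m inch '[[-0.3,[0,0.001,0],[0,0,0]],[0,[0,0.001,0],[0,0,0]],[0.2,[0,0.001,0],[0,0,0]],[0.2,[0,0.001,0],[0,0,0]],[0.2,[0,-0.03,0],[0,0,0]],[0.2,[0,-0.08,0],[0,0,0]],[0.2,[0,-0.13,0],[0,0,0]],[0.2,[-0.05,-0.13,0],[0,0,0]],[0.2,[-0.1,-0.13,0],[0,0,0]],[0.2,[-0.15,-0.13,0],[0,0,0]],[0.2,[-0.2,-0.13,0],[0,0,0]],[0.2,[-0.2,-0.13,0],[0,0,0]],[0.2,[-0.2,-0.13,0],[0,0,0]]]'
python3 - <<'E'
from h import *
np.set_printoptions(precision=4,suppress=True)
S=shot('scene','s13');T=shot('top','t13')
a=cv2.resize(cv2.imread('pics/s13.png')[180:330,190:480],None,fx=2.75,fy=2.75,interpolation=2)[:412,:797]
b=cv2.imread('pics/t13.png')[150:340,220:470]
o=np.zeros((602-2,800,3),np.uint8);o[:a.shape[0],:a.shape[1]]=a;o[412:600,:250]=b[:188]
cv2.imwrite('pics/c13.png',o)
# predicted ball tops when seated: ball centre z
for n,x,z in (('13',.5345,.085),('19',.503,.082),('25',.4654,.079),('31',.4218,.076)):
    print(n,'S',proj(S,(x,.0533,z)),'T',proj(T,(x,.0533,z)),'top S',proj(S,(x,.0533,.091)))
for n in ('top','t13'):
    f=cv2.cvtColor(load(n)['frame'],cv2.COLOR_RGB2HSV)[160:215,400:455];m=((f[...,1]<50)&(f[...,2]>150)).astype(np.uint8)
    k,l,s,ce=cv2.connectedComponentsWithStats(m);i=1+s[1:,4].argmax();print(n,'tin',s[i],ce[i]+[400,160])
E
```

```text
time: 26.68
eef_pos: [0.4213, -0.1454, 0.1676]
tool_rot: [-1.57, -0.0, 1.57]
wrist_force: [0.5, 0.2, -0.0]
gripper_width: 0.0515
13 S [287.0517 218.2805] T [254.7712 233.9634] top S [287.0268 214.7905]
19 S [272.1132 225.7075] T [254.2096 256.619 ] top S [272.0095 220.3882]
25 S [253.4514 234.6375] T [253.5076 283.5794] top S [253.1967 227.4065]
31 S [230.5927 245.2844] T [252.6766 314.7669] top S [230.0845 236.0373]
top tin [   8    7   40   39 1187] [427.6335 186.0632]
t13 tin [   8    7   40   39 1196] [427.5978 186.0836]
```

View pics/c13.png

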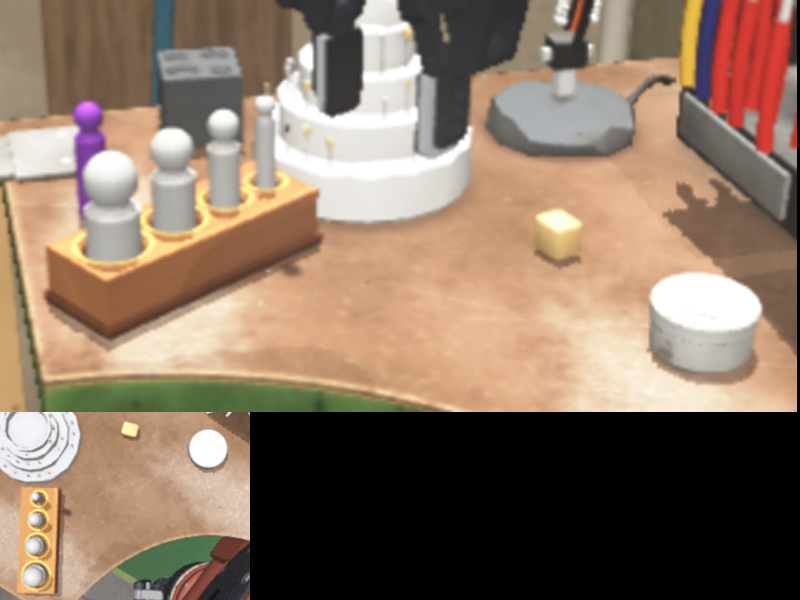

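All four balls sit where fully seated punches should appear, within about 1 px: seen (286,218), (271,226), (253,235), (230,245). The tin hasn't moved. Handing in.

```bash
python3 -c "
from cell import env
print(env.close_job(),env.get_state()['time'])"
```

```text
the job is handed in; nothing more can be done
the job is handed in; nothing more can be done
```

All four punches are back in the wooden stand, ball up, each in its own hole, placed in the order 13, 19, 25, 31. I handed the job in at about 27 s of robot time, with the gripper open and clear of everything.

- **Seating:** I pressed each punch down until the wrist force rose by about 5 to 8 N at floor depth. In the last scene picture all four balls are within about 1 px of where a fully seated punch should appear.
- **Tin and lamp:** The tin is where it was, to within 0.1 px in the top view. No wrist force above about 7 N showed in any reading. I could not see the lamp shade itself; I only estimated its place from its foot and bars, and the arm kept clear of that.
- **Checks that failed or disagreed:**
  - The automatic circle fit on the 19's ball gave a wrong size, so I ignored it.
  - The wrist camera could not see the ring under the 25 or the 31. Those two went in on earlier ring measurements, which agreed within about 1 mm.
  - During insertion the tool read about 1 mm left (+y) of the measured hole centres. That is within the clearance, and no notable side force appeared.

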